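# Change over the heat-sink bonding jig

## Robot

A 6-joint arm with a two-finger parallel gripper is mounted at the origin on the work surface. World frame = base frame: x ahead of the robot, y to its left, z up, the work surface at z = 0. Lengths are in m, angles in rad, forces in N, time in s.
With the tool pointing down it reaches from about 0.4 to 0.925 m from the base axis. Payload 12.5 kg.
Tool frame: the origin (TCP) lies where the fingers leave the gripper's body, on its centre line; the fingertips stand 78 mm ahead of it and the grasp point (between the pads) lies 59 mm ahead of it (manip.grasp_offset is the distance from the TCP to the grasp point, in m); z points along the fingers, y is the line along which they close (so a half turn about z gives the same grasp; the last joint's range is limited). The gripper opens to 95 mm and grips with 3 to 60 N. Pads are 20 mm wide; open, the fingers measure 119 mm over their backs; the gripper's body (75 mm by 180 mm) begins 59 mm behind the grasp point.
Start: joints at [1.122, 0.491, 1.559, -0, 1.092, -0.106], TCP at [0.21, 0.589, 0.292] pointing down, gripper open.
Joint ranges: [-3.1, 3.1], [-0.84, 2.19], [0.05, 2.79], [-1.13, 4.28], [0.06, 2.93], [-2.69, 2.69]. Speed limits (rad/s): [2.22, 2.22, 2.79, 3.14, 3.14, 3.14].

## Interface

Orientations are given as a 3x3 rotation matrix whose columns are the frame's x, y, z axes.
In Python, from bench import manip gives the robot as it stands. Calls block until the motion is done:
- manip.movep(position, orientation): joint-space move of the TCP to a pose.
- manip.move_linear(position, velocity=0.15, frame=None, guard=None): straight line of the TCP; frame=None keeps the orientation; velocity is the mean speed in m/s. With guard (N) it stops when the force on the tool has changed by that much, and returns True; else False.
- manip.goto_joints(angles): joint-space move.
- manip.gripper_to(opening, force=None): opening from 0.0 (shut) to 1.0 (fully open); force is the grip in N (None keeps the last); returns when the fingers have stopped.
- manip.dwell(seconds).
- manip.solve_ik(position, orientation): joint angles nearest the present ones, or None.
- manip.state(): the state.
- manip.grab_frame(name): name is "scene" or "top"; returns a dict with "image" (420x560x3 uint8, red, green, blue), "fx", "fy", "cx", "cy" (pixels), "T" (4x4, takes a point from camera to world coordinates). Camera axes: x right, y up, looking along -z (the intrinsics and any distortion apply to the point x, -y, -z); pixel columns grow to the right and rows downward; lengths in m; the calibration is good to about 2 mm. A picture is of the moment at which its call begins. There is no depth.
A pose or a line that the arm cannot do raises manip.PlanningError and nothing moves.
- manip.job_done(): hands the job in; it is judged then, once.
Trained networks look in a picture, given as the dict that the camera call returned (one of the last four; its "shot" number tells which), for a name from the list of things; names that differ only in an ending like _2 or _b are one class to them, and where a whole thing is asked for, a point or a joint stands for the part that bears it (a point fixed in the world has none). Each returns a list of dicts, best first, with "confidence" (0 to 1); they miss things now and then, are a little off and sometimes report something else, mostly with a low value. They report only what shows in the picture. A call takes as long as a camera call. They do not tell look-alikes from the thing itself.
- manip.boxes_of(picture, label): "location" ([x, y, z] in m, in world coordinates, good to about 4 mm: the middle of the surface that is visible of it).
The state is a dict: "clock": time; "qpos": joint angles; "qvel": joint speeds; "joint_torque": joint torques, N m; "position": TCP position; "tcp_rot": TCP orientation; "wrist_force": force on the tool from outside, world axes, zero at the start; "wrist_torque": the same for the moment, N m; "width": opening from 0.0 (shut) to 1.0 (fully open); "grip_force": force on a finger pad.
Only numpy, scipy, OpenCV 4.12 (cv2) and the standard library are available. Lean on these libraries where they do the work, as an engineer would, in place of code of your own. Each camera call takes 0.05 s, during which the arm holds its last target. There are 200 camera calls.

## Task

The drives in the clamping jig have cured: unscrew the jig's lock knob all the way up, pull the sliding jaw fully open, and lay every finished drive in the grey tray. Then lay the drives that are waiting on the bench in the jig, lengthwise between the jaws in any free places, push the jaw fully shut on them and screw the lock knob fully down again. Leave the other things on the bench where they are.

Things in the scene. Friction and masses are not known exactly. Their poses are not given: they have to be found in the camera images.
- jig: fixed clamping jig; base plate 190 x 230 x 12 mm (x, y, z), origin under its centre, z up. Parts lie on the plate (z = 12 mm), length along y, centred at y = -50 mm, between a fixed jaw (face at y = -91, top z = 40 mm) and the sliding jaw; three unmarked places at x = -60, 0, +60 mm (any x within 80 serves). A bridge (84 mm wide, y 75 to 105, top z = 46 mm) carries the lock screw at x = 0, y = 90 mm.
- jaw (a joint): travel (m) of the sliding jaw: 0 = shut (face at jig y = -9 mm), to jig +y, 0.032 = fully open. Takes 3 N, stays put. 180 mm long in x, 24 mm thick, top z = 48 mm; its top lip overhangs the parts by 8 mm (underside z = 40 mm), so parts go in and out only with it open. The lock screw's pin in its slotted tongue keeps it shut until the knob is past about 3.6 rad; the pin goes down only with the jaw shut.
- jaw_post (a point): a point on the axis of the black upright pull post on the jaw, 18 mm in diameter, rising from the jaw's top (z = 48 mm) to z = 92 mm above the bench; the point is at z = 78 mm. It moves with the jaw: jig x = 0, y = 3 mm + joint jaw.
- lock_knob (a joint): angle (rad) of the black lock knob: 0 = screwed fully down, grows counter-clockwise from above (unscrewing) to 4.4 = fully up. Knob and stem rise 16 mm per turn (2.55 mm per rad). Friction 0.05 N m; stays put. Its grip is a round fluted cylinder 38 to 40 mm in diameter, 38 high, above a flange of 46 mm diameter. A white line on its top points along the jig's +x at 0 and turns with the angle.
- knob_grip (a point): a point on the knob's axis within its fluted grip (jig x = 0, y = 90 mm), 14 mm below its top and 24 mm above the flange; at knob angle 0 it is 82 mm above the bench, and rises with the knob.
- tray: fixed low grey tray 240 x 150 x 20 mm (x, y, z), walls and floor 4 mm thick. Origin: centre of its underside; z up. Room for three drives side by side, lengthwise along its y.
- done1: finished: an M.2 drive with its finned aluminium heat sink, a bar 26 x 80 x 20 mm (x, y, z; about 60 g), green circuit board underneath, fins on top running lengthwise. Origin: centre of its underside; y along its length. If present, it starts in the jig, lengthwise along the jig's y. One to three are present, in any of the three places.
- done2: finished: an M.2 drive with its finned aluminium heat sink, a bar 26 x 80 x 20 mm (x, y, z; about 60 g), green circuit board underneath, fins on top running lengthwise. Origin: centre of its underside; y along its length. If present, it starts in the jig, lengthwise along the jig's y. One to three are present, in any of the three places.
- done3: finished: an M.2 drive with its finned aluminium heat sink, a bar 26 x 80 x 20 mm (x, y, z; about 60 g), green circuit board underneath, fins on top running lengthwise. Origin: centre of its underside; y along its length. If present, it starts in the jig, lengthwise along the jig's y. One to three are present, in any of the three places.
- new1: waiting: an M.2 drive with its finned aluminium heat sink, a bar 26 x 80 x 20 mm (x, y, z; about 60 g), green circuit board underneath, fins on top running lengthwise. Origin: centre of its underside; y along its length. If present, it starts on the bench between jig and tray. One or two are waiting.
- new2: waiting: an M.2 drive with its finned aluminium heat sink, a bar 26 x 80 x 20 mm (x, y, z; about 60 g), green circuit board underneath, fins on top running lengthwise. Origin: centre of its underside; y along its length. If present, it starts on the bench between jig and tray. One or two are waiting.
- hdd_a: bystander: bare hard drive 100 x 70 x 9.5 mm lying on the bench near the robot; origin at the centre of its underside.
- screwdriver: bystander: red-handled screwdriver, 180 mm, at the far side of the bench.
- adhesive: bystander: small white adhesive bottle, 36 mm in diameter, 90 mm tall, near the robot.
- screw_dish: bystander: shallow steel dish, 70 mm across, at the far side of the bench.
Not all that is in view belongs to the job. Leave any yellow look-alike of the done3 alone. What is shaped like the new2 but black or brown is not meant.

How it is judged:
By the outcome, as a careful person would: the job done as asked, in the order asked, and still so for the second after the job is handed in, with the robot touching nothing.
Of done1, done2, done3 only 1 to 3 are there at a start; the rules pass over those that are not, and their reading is None.
Of new1, new2 only 1 to 2 are there at a start; the rules pass over those that are not, and their reading is None.
At some moment in a run one of new1, new2 may be knocked a few centimetres aside while the robot is not near it.
Once in a run the grip may slacken for a moment while it holds something.
It also fails if it takes over 210 s, if anything falls off the work surface, if the arm or the gripper's body presses on something with over 40 N, if the wrist force passes 120 N, or if a joint passes its speed limit or range.

## Working session

There is one attempt and no reset: what is moved stays moved. The work goes in short steps, each a Python script; the robot and the scene stay as the last script left them, time stands still between calls to the robot, and variables do not carry over. Pictures are saved under pics/ and viewed, at most 14 in all, crops included, and the job is handed in when it is done.

```bash
ls; mkdir -p pics
python3 - <<'E'
from bench import manip
import cv2, numpy as np
for n in ("top","scene"):
    f=manip.grab_frame(n); cv2.imwrite(f"pics/{n}0.png",f["image"][:,:,::-1]); print(n,f["fx"],f["fy"],f["cx"],f["cy"],f["T"].round(4).tolist(),[k for k in f])
    for l in ["jig","jaw","jaw_post","lock_knob","knob_grip","tray","done1","new1","hdd_a","adhesive"]:
        print(l,[(np.round(d["location"],3).tolist(),round(d["confidence"],2)) for d in manip.boxes_of(f,l)])
print(manip.state())
E
```

```text
pics
top 479.41203963919315 479.41203963919315 284.10390772916276 210.8107604018051 [[-0.011, 0.9863, -0.1644, 0.3315], [-0.9999, -0.0089, 0.0134, -0.0302], [0.0117, 0.1645, 0.9863, 1.3326], [0.0, 0.0, 0.0, 1.0]] ['image', 'fx', 'fy', 'cx', 'cy', 'T', 'shot']
jig [([0.57, 0.203, 0.018], 0.77)]
jaw [([0.567, 0.197, 0.044], 0.88)]
jaw_post [([0.567, 0.201, 0.048], 0.93)]
lock_knob [([0.56, 0.274, 0.098], 0.78), ([0.64, 0.149, 0.029], 0.41)]
knob_grip [([0.557, 0.276, 0.098], 0.66)]
tray [([0.495, -0.318, 0.002], 0.78)]
done1 [([0.638, 0.148, 0.029], 0.82), ([0.608, -0.011, 0.021], 0.79), ([0.523, 0.131, 0.031], 0.75), ([0.348, 0.134, 0.013], 0.63)]
new1 [([0.297, -0.382, 0.021], 0.8), ([0.613, -0.129, 0.014], 0.63), ([0.504, -0.098, 0.013], 0.6)]
hdd_a [([0.379, -0.05, 0.009], 0.55), ([0.569, 0.198, 0.048], 0.51)]
adhesive [([0.372, 0.231, 0.061], 0.63)]
scene 537.8764269807733 537.8764269807733 268.3049109957887 203.87921422615423 [[-0.6554, -0.5757, 0.4888, 1.2304], [0.7553, -0.5022, 0.4212, 0.5068], [0.003, 0.6452, 0.764, 1.1099], [0.0, 0.0, 0.0, 1.0]] ['image', 'fx', 'fy', 'cx', 'c
[... 684 characters left out ...]
        1.09167491e+00, -1.05580861e-01]), 'qvel': array([-0.00032512,  0.0011469 , -0.0005577 , -0.0006471 ,  0.00076201,
       -0.00096707]), 'joint_torque': array([-1.51818913e-03, -6.12460327e+01, -2.58428389e+01,  6.93158666e-02,
        4.44679800e-02, -3.00921579e-05]), 'position': array([0.21006975, 0.58864601, 0.29225216]), 'tcp_rot': array([[-9.41804218e-01,  3.36161886e-01,  3.77869340e-05],
       [ 3.36161888e-01,  9.41804214e-01,  8.65411470e-05],
       [-6.49605858e-06,  9.42073443e-05, -9.99999996e-01]]), 'wrist_force': array([0.23007025, 0.29205197, 1.24320276]), 'wrist_torque': array([-0.01564673, -0.00212136,  0.03127484]), 'grip_force': 0.0, 'width': 1.0012074142102676}
```

View pics/top0.png

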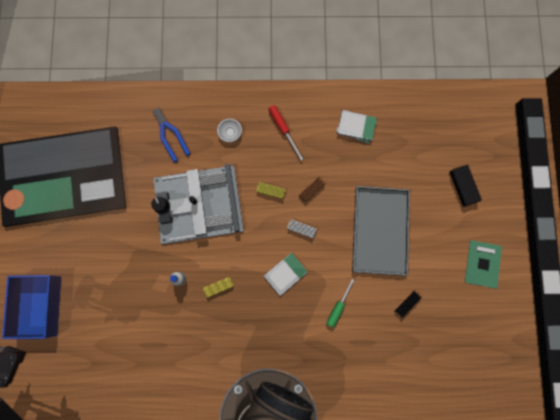

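View pics/scene0.png

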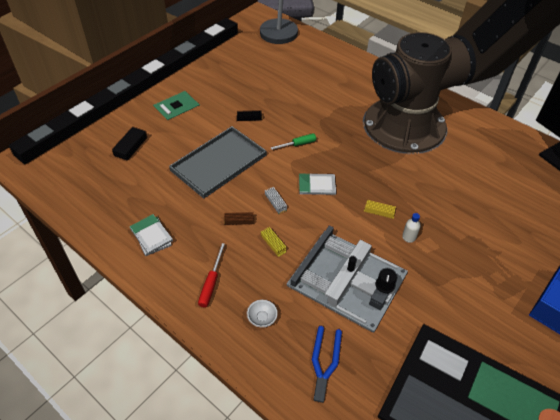

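The top view shows the jig at (200,205), with its fixed jaw to the right (world -y). The knob is at (161,204) and the post at (193,200). The tray is at (382,232).

Things that could be taken for a waiting drive:
- silver bar at (302,229): this fits the description
- yellow bars at (271,191) and (218,288): look-alikes
- brown bar at (312,191) and black bar at (408,305): not meant

I'll check the silver one and the jig places in a close crop.

Run:
```python
import cv2
a=cv2.imread("pics/top0.png")[155:255,145:335]; cv2.imwrite("pics/c0.png",cv2.resize(a,None,fx=4.2,fy=4.2,interpolation=cv2.INTER_CUBIC))
b=cv2.imread("pics/scene0.png")[180:330,220:420]; cv2.imwrite("pics/c1.png",cv2.resize(b,None,fx=4,fy=4,interpolation=cv2.INTER_CUBIC))
```

```text
(no output)
```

View pics/c0.png

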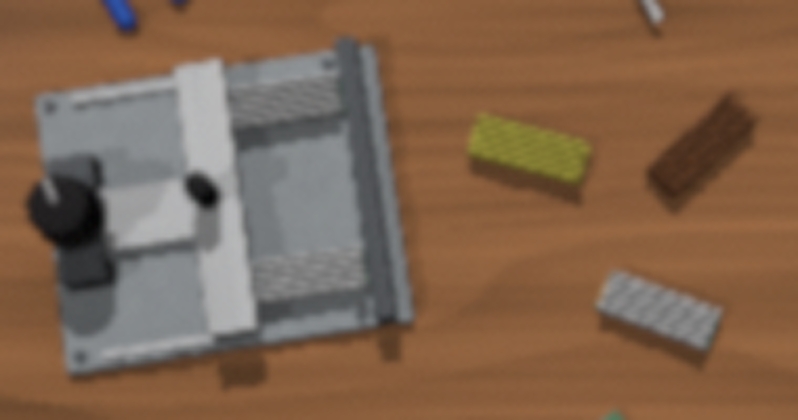

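View pics/c1.png

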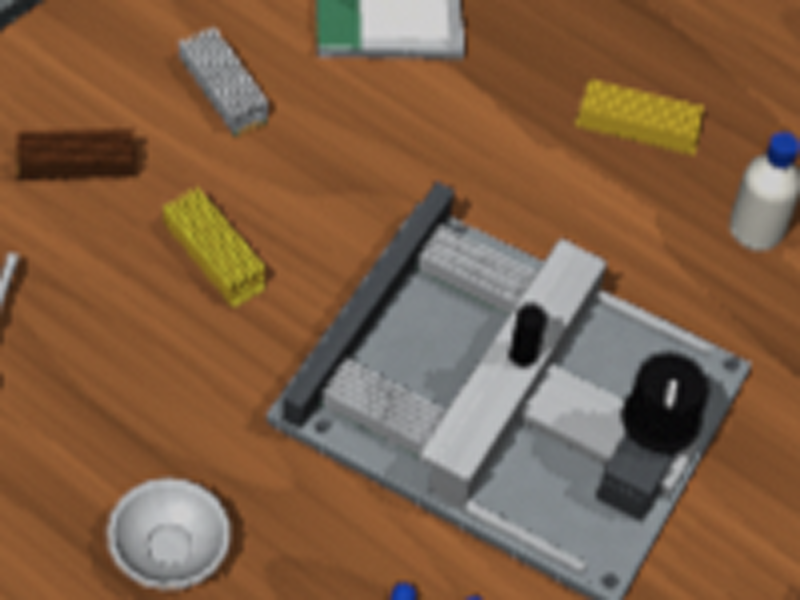

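Crop 1 confirms two finished drives, at crop (285,100) and (305,272), which are jig places +60 and -60 with the middle free. Exactly one silver drive is waiting, at crop (660,310). The rest are yellow or brown. Next I'll fit the jig, tray and drive poses from pixel corners.

```bash
cat > h.py <<'E'
from bench import manip
import numpy as np, cv2
from scipy.optimize import least_squares
def proj(f,P):
    T=np.asarray(f["T"]); c=(np.atleast_2d(P)-T[:3,3])@T[:3,:3]; z=-c[:,2]
    return np.c_[f["cx"]+f["fx"]*c[:,0]/z, f["cy"]-f["fy"]*c[:,1]/z]
def loc(pose,P):
    x,y,a=pose; P=np.atleast_2d(P).astype(float); c,s=np.cos(a),np.sin(a)
    return np.c_[x+c*P[:,0]-s*P[:,1], y+s*P[:,0]+c*P[:,1], P[:,2]]
def fit(obs,x0):  # obs: list of (frame, local pts, pixels)
    r=least_squares(lambda p: np.concatenate([(proj(f,loc(p,L))-np.array(U)).ravel() for f,L,U in obs]),x0,loss="soft_l1")
    return r.x, r.fun.reshape(-1,2)
def R(a):  # tool down, closing along angle a
    y=np.array([np.cos(a),np.sin(a),0]); z=np.array([0,0,-1.]); return np.c_[np.cross(y,z),y,z]
G=manip.grasp_offset
E
python3 - <<'E'
from h import *
t=manip.grab_frame("top"); s=manip.grab_frame("scene")
g=cv2.cvtColor(t["image"],cv2.COLOR_RGB2GRAY)
c=lambda L:[(145+u/4.2,155+v/4.2) for u,v in L]; d=lambda L:[(220+u/4,180+v/4) for u,v in L]
jl=[(.095,.115,.012),(.095,-.115,.012),(-.095,-.115,.012),(-.095,.115,.012)]
o1=(t,jl,c([(38,98),(375,45),(412,318),(72,375)])); o2=(s,[jl[1],jl[3]],d([(268,418),(750,362)]))
for o in ([o1],[o2],[o1,o2]):
    p,r=fit(o,(.57,.2,.1)); print("jig",p.round(4),r.round(1).tolist())
    print("  post,knob",loc(p,[(0,.003,.078),(0,.09,.098)]).round(3).tolist())
tl=[(.12,.075,.02),(.12,-.075,.02),(-.12,-.075,.02),(-.12,.075,.02)]
p,r=fit([(t,tl,[(356,187),(411,188),(407.5,276.5),(352.5,274)])],(.5,-.32,0)); print("tray",p.round(4),r.round(1).tolist())
nl=[(.013,.04,.02),(.013,-.04,.02),(-.013,-.04,.02),(-.013,.04,.02)]
p,r=fit([(t,nl,c([(616,270),(722,312),(706,350),(598,306)]))],(.505,-.095,-.3)); print("new",p.round(4),r.round(1).tolist())
hsv=cv2.cvtColor(t["image"],cv2.COLOR_RGB2HSV)[215:245,280:325]
m=(hsv[...,1]<60)&(hsv[...,2]>80); v,u=np.nonzero(m); print(m.sum(),cv2.minAreaRect(np.c_[u+280,v+215].astype(np.float32)), u.mean()+280,v.mean()+215)
print("proj new", proj(t,loc(p,[(0,0,.02)])))
print(proj(t,[(.5,-.095,.02)]))
E
```

```text
jig [0.572  0.1906 0.1519] [[-0.6, -0.3], [0.1, -0.3], [1.3, 0.4], [-0.5, 0.2]]
  post,knob [[0.572, 0.194, 0.078], [0.558, 0.28, 0.098]]
jig [0.5766 0.1964 0.1612] [[-0.6, 0.1], [0.6, -0.2]]
  post,knob [[0.576, 0.199, 0.078], [0.562, 0.285, 0.098]]
jig [0.5729 0.1926 0.1525] [[-1.3, -0.6], [-0.6, -0.6], [0.6, 0.1], [-1.2, -0.1], [-0.9, -2.3], [0.2, -1.6]]
  post,knob [[0.572, 0.196, 0.078], [0.559, 0.282, 0.098]]
tray [ 0.4912 -0.3168 -0.0744] [[0.2, -0.1], [-1.4, 2.3], [0.3, -0.0], [0.3, -1.1]]
new [ 0.4998 -0.0974 -0.3943] [[-1.2, -0.3], [0.5, 0.5], [0.9, 0.1], [-0.4, -0.2]]
287 ((301.6146240234375, 228.3317108154297), (28.34783935546875, 10.469934463500977), 20.2248592376709) 301.64459930313586 228.50174216027875
proj new [[302.20405961 228.6775955 ]]
[[301.33243363 228.60731345]]
```

```bash
cat >> h.py <<'E'
JIG=np.array([.5729,.1926,.1525])
def at(P,a): return manip.movep(np.asarray(P,float)+[0,0,G],R(a))
def lin(P,a=None,v=.15,guard=None): return manip.move_linear(np.asarray(P,float)+[0,0,G],v,None if a is None else R(a),guard)
def rep():
    s=manip.state(); print("t%.1f w%.1fmm gf%.1f F%s Tq%s q6 %.2f"%(s["clock"],95*s["width"],s["grip_force"],s["wrist_force"].round(1),s["wrist_torque"].round(2),s["qpos"][5]))
E
python3 - <<'E'
from h import *
K=loc(JIG,(0,.09,.0825))[0]; print(K)
for a in np.arange(-6.3,6.4,.7):
    q=manip.solve_ik(K+[0,0,G],R(a)); print(round(a,2),None if q is None else np.round(q,2))
a0=JIG[2]
at(K+[0,0,.12],a0); rep()
print(lin(K,v=.08,guard=8)); rep()
manip.gripper_to(0.2,force=3); manip.dwell(.3); rep(); print(manip.state()["position"])
E
```

```text
[0.55922814 0.2815555  0.0825    ]
-6.3 [ 0.36  0.67  1.69 -0.    0.78  0.38]
-5.6 [ 0.36  0.67  1.69 -0.    0.78 -0.32]
-4.9 [ 0.36  0.67  1.69 -0.    0.78 -1.02]
-4.2 [ 0.36  0.67  1.69 -0.    0.78 -1.72]
-3.5 [ 0.36  0.67  1.69 -0.    0.78 -2.42]
-2.8 None
-2.1 [ 0.36  0.67  1.69 -0.    0.78  2.46]
-1.4 [ 0.36  0.67  1.69 -0.    0.78  1.76]
-0.7 [ 0.36  0.67  1.69 -0.    0.78  1.06]
0.0 [ 0.36  0.67  1.69 -0.    0.78  0.36]
0.7 [ 0.36  0.67  1.69 -0.    0.78 -0.34]
1.4 [ 0.36  0.67  1.69 -0.    0.78 -1.04]
2.1 [ 0.36  0.67  1.69 -0.    0.78 -1.74]
2.8 [ 0.36  0.67  1.69 -0.    0.78 -2.44]
3.5 None
4.2 [ 0.36  0.67  1.69 -0.    0.78  2.44]
4.9 [ 0.36  0.67  1.69 -0.    0.78  1.74]
5.6 [ 0.36  0.67  1.69 -0.    0.78  1.04]
6.3 [ 0.36  0.67  1.69 -0.    0.78  0.34]
t2.9 w94.6mm gf0.0 F[-0.   1.3  0.1] Tq[-0.1   0.04  0.03] q6 0.21
False
t4.5 w95.0mm gf0.0 F[0.2 0.4 0.4] Tq[-0.08  0.01 -0.02] q6 0.21
t5.8 w40.5mm gf3.0 F[ 6.1  1.  -3.2] Tq[ 0.04 -0.95 -0.04] q6 0.21
[0.56019493 0.28168212 0.1413849 ]
```

Run:
```python
from h import *
a0=JIG[2]; ex=np.array([np.cos(a0),np.sin(a0),0])
K=loc(JIG,(0,.09,.0825))[0]+.002*ex
manip.gripper_to(0.9); lin(K,v=.05); manip.gripper_to(.2,force=3); manip.dwell(.3); rep(); print(manip.state()["position"]-K)
manip.gripper_to(0.9); lin(K+[0,0,.06]);at(K+[0,0,.06],a0-np.pi/2); lin(K,v=.08,guard=8)
rep(); manip.gripper_to(.2,force=3); manip.dwell(.3); rep(); print(manip.state()["position"]-K)
```

```text
t8.1 w37.6mm gf3.0 F[ 5.   1.  -0.8] Tq[ 0.07 -0.87  0.01] q6 0.21
[3.89959100e-04 4.55632401e-05 5.89249045e-02]
t11.9 w85.7mm gf0.0 F[-0.3  0.2  0.4] Tq[-0.05  0.19  0.06] q6 1.78
t13.1 w38.2mm gf3.0 F[-1.5  4.6  1.3] Tq[ 0.94  0.32 -0.03] q6 1.78
[-4.86846806e-05  3.13886024e-04  5.88315033e-02]
```

```bash
cat >> h.py <<'E'
_ex,_ey=np.array([np.cos(JIG[2]),np.sin(JIG[2])]),np.array([-np.sin(JIG[2]),np.cos(JIG[2])])
JIG[:2]+=.0027*_ex+.001*_ey
def turn(K,a,da,stop=0.6,step=.2):
    """turn gripped knob from closing angle a by da, rising 2.55 mm/rad; stops on wrist torque"""
    n=int(np.ceil(abs(da)/step)); log=[]; z=0
    for i in range(1,n+1):
        th=da*i/n; q=manip.solve_ik(K+[0,0,G+.00255*th],R(a+th)); 
        manip.goto_joints(q); s=manip.state(); log.append((round(th,2),round(s["wrist_torque"][2],2),round(s["wrist_force"][2],1),round(95*s["width"],1)))
        if abs(s["wrist_torque"][2])>stop: break
    print(log); return th
E
python3 - <<'E'
from h import *
K=loc(JIG,(0,.09,.0825))[0]
manip.gripper_to(0.9); lin(K+[0,0,.05]); at(K+[0,0,.05],-2.0); lin(K,v=.08,guard=8)
rep(); manip.gripper_to(.2,force=25); manip.dwell(.2); rep()
print(turn(K,-2.0,4.6)); rep()
E
```

```text
t15.9 w85.2mm gf0.0 F[-0.6 -0.8 -0.3] Tq[-0.    0.22  0.01] q6 2.36
t16.9 w37.5mm gf25.0 F[-1.1 -1.5  1.3] Tq[-0.35  0.35 -0.03] q6 2.36
[(0.2, np.float64(0.07), np.float64(1.5), 38.0), (0.4, np.float64(-0.0), np.float64(3.0), 37.6), (0.6, np.float64(0.03), np.float64(2.7), 37.7), (0.8, np.float64(0.05), np.float64(3.0), 37.2), (1.0, np.float64(0.02), np.float64(2.3), 37.5), (1.2, np.float64(0.07), np.float64(2.1), 37.8), (1.4, np.float64(0.04), np.float64(2.0), 38.0), (1.6, np.float64(0.02), np.float64(-0.4), 37.9), (1.8, np.float64(0.09), np.float64(-0.8), 37.7), (2.0, np.float64(0.06), np.float64(-1.9), 37.4), (2.2, np.float64(0.01), np.float64(-1.4), 37.6), (2.4, np.float64(-0.01), np.float64(-2.7), 37.3), (2.6, np.float64(0.06), np.float64(-1.0), 37.5), (2.8, np.float64(0.02), np.float64(-1.5), 37.8), (3.0, np.float64(-0.01), np.float64(-0.3), 37.5), (3.2, np.float64(0.05), np.float64(0.0), 37.4), (3.4, np.float64(-0.02), np.float64(1.1), 37.6), (3.6, np.float64(0.07), np.float64(0.6), 37.7), (3.8, np.float64(-0.01), np.float64(0.9), 37.5), (4.0, np.float64(0.05), np.float64(1.5), 37.7), (4.2, np.float64(0.04), np.float64(-4.3), 37.4), (4.4, np.float64(0.06), np.float64(-10.5), 37.5), (4.6, np.float64(0.08), np.float64(-13.3), 37.6)]
4.6
t24.0 w37.6mm gf25.0 F[  4.1  -1.1 -13.3] Tq[-0.13 -0.58  0.08] q6 -2.23
```

Run:
```python
from h import *
K=loc(JIG,(0,.09,.0942))[0]
manip.gripper_to(.9); lin(K+[0,0,.06])
a0=JIG[2]
# jaw post, closing along jig x
P=loc(JIG,(0,.003,.078))[0]
at(P+[0,0,.08],a0); 
f=manip.grab_frame("scene"); im=f["image"][:,:,::-1]; cv2.imwrite("pics/k1.png",cv2.resize(im[210:350,280:420],None,fx=4,fy=4,interpolation=cv2.INTER_CUBIC))
manip.gripper_to(.6); print(lin(P,v=.08,guard=6)); manip.gripper_to(0,force=25); rep()
```

```text
False
t30.1 w17.5mm gf25.0 F[-3.1 -1.3  1.6] Tq[-0.18  0.54 -0.01] q6 0.07
```

View pics/k1.png

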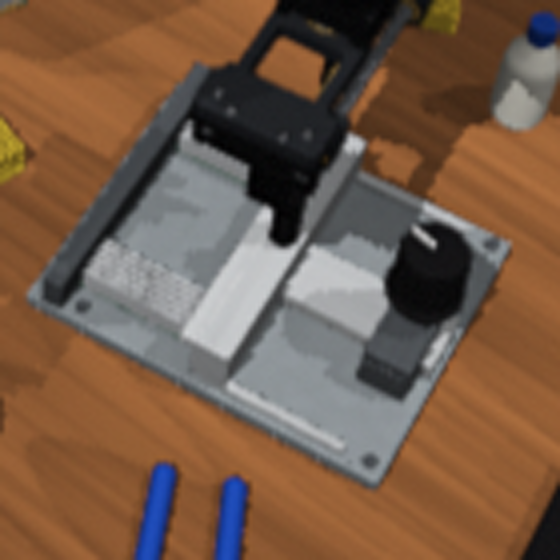

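The knob line runs from about (437,245) toward (415,228). That is between jig -y and -x, so about 4.4 rad, fully up. The post is gripped, so I'll pull the jaw open.

Run:
```python
from h import *
a0=JIG[2]; P=loc(JIG,(0,.036,.078))[0]
print(lin(P,v=.05,guard=25)); manip.dwell(.2); rep(); p=manip.state()["position"]; print((p-P).round(4))
manip.gripper_to(.4); rep(); lin(P+[0,0,.1]); 
at([.45,-.02,.3],a0)
for n in ("top","scene"):
    f=manip.grab_frame(n); cv2.imwrite(f"pics/{n}2.png",cv2.resize(f["image"][:,:,::-1][(150 if n=='top' else 180):(260 if n=='top' else 340),(145 if n=='top' else 220):(335 if n=='top' else 420)],None,fx=4,fy=4,interpolation=cv2.INTER_CUBIC))
    for l in ["done1","jaw_post"]:
        print(n,l,[(np.round(d["location"],3).tolist(),round(d["confidence"],2)) for d in manip.boxes_of(f,l)])
```

```text
False
t31.1 w17.2mm gf25.0 F[-1.9 -9.9  3.5] Tq[-1.75  0.38 -0.  ] q6 0.12
[-0.     -0.0008  0.0588]
t31.7 w37.9mm gf0.0 F[ 0.1 -0.   0.1] Tq[-0.02  0.05  0.03] q6 0.12
top done1 [([0.639, 0.15, 0.027], 0.78), ([0.525, 0.14, 0.029], 0.67), ([0.808, -0.04, 0.026], 0.43), ([0.341, 0.156, 0.017], 0.4)]
top jaw_post [([0.561, 0.23, 0.049], 0.77), ([0.813, -0.042, 0.024], 0.54)]
scene done1 [([0.345, 0.135, 0.021], 0.88), ([0.53, 0.138, 0.03], 0.86), ([0.647, 0.157, 0.032], 0.7), ([0.613, -0.005, 0.018], 0.7)]
scene jaw_post [([0.588, 0.225, 0.011], 0.62)]
```

View pics/top2.png

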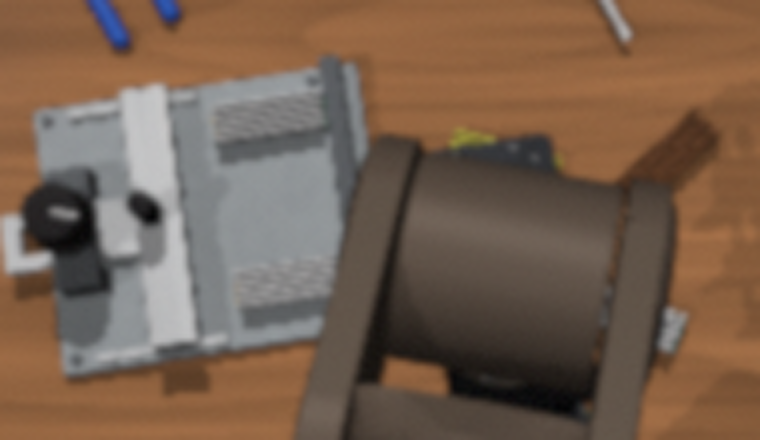

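The jaw is open and both drives are exposed, at crop (270,115) and (285,280). I'll move the finished drives to the tray.

```bash
cat >> h.py <<'E'
TRAY=np.array([.495,-.316,-.045])
def held(): 
    s=manip.state(); return 22<95*s["width"]<32 and s["grip_force"]>5
def pick(xy,zb,a):
    """grasp drive at xy with underside height zb, closing angle a"""
    P=np.array([xy[0],xy[1],zb+.022]); at(P+[0,0,.1],a); manip.gripper_to(.62)
    if lin(P,v=.1,guard=8): print("touched early"); rep()
    manip.gripper_to(.05,force=25); rep(); lin(P+[0,0,.1],v=.15); manip.dwell(.2); rep(); return held()
def place(xy,zb,a):
    P=np.array([xy[0],xy[1],zb+.023]); at(P+[0,0,.1],a); manip.dwell(.1)
    if not held(): print("LOST"); rep(); return False
    print("guard",lin(P,v=.08,guard=8)); rep()
    manip.gripper_to(.45); lin(P+[0,0,.12]); return True
E
python3 - <<'E'
from h import *
c,s=np.cos(JIG[2]),np.sin(JIG[2])
for w in ((.643,.1535),(.5275,.139)):
    d=np.array(w)-JIG[:2]; print(c*d[0]+s*d[1],-s*d[0]+c*d[1])
xy=loc(JIG,(.060,-.05,0))[0][:2]
if pick(xy,.012,JIG[2]): print(place(loc(TRAY,(.055,0,0))[0][:2],.004,TRAY[2]))
E
```

```text
0.0606467819628853 -0.05029508307069462
-0.05571545950224311 -0.04708124405618857
t37.5 w26.0mm gf25.0 F[ 0.4 -0.2  1.4] Tq[-0.09  0.08  0.  ] q6 -0.02
t38.6 w25.7mm gf25.0 F[ 0.5  0.7 -1.3] Tq[-0.13  0.05  0.01] q6 -0.02
guard False
t41.8 w25.9mm gf25.0 F[-0.6  1.   0.4] Tq[-0.03  0.06 -0.02] q6 -0.58
True
```

Run:
```python
from h import *
xy=loc(JIG,(-.058,-.05,0))[0][:2]
if pick(xy,.012,JIG[2]): print(place(loc(TRAY,(-.055,0,0))[0][:2],.004,TRAY[2]))
at([.45,-.35,.35],0)
at([.4,.25,.35],0)
for n in ("top","scene"):
    f=manip.grab_frame(n); im=f["image"][:,:,::-1]; cv2.imwrite(f"pics/{n}3.png",cv2.resize(im[150:300,255:430] if n=="top" else im[100:280,150:350],None,fx=4 if n=="top" else 3.3,fy=4 if n=="top" else 3.3,interpolation=cv2.INTER_CUBIC))
    print(n,[(np.round(d["location"],3).tolist(),round(d["confidence"],2)) for d in manip.boxes_of(f,"new1")])
    if n=="top":
        hsv=cv2.cvtColor(f["image"],cv2.COLOR_RGB2HSV)[200:260,270:345]
        m=((hsv[...,1]<60)&(hsv[...,2]>80)).astype(np.uint8); cs,_=cv2.findContours(m,0,2); c=max(cs,key=cv2.contourArea)+[270,200]; print(cv2.contourArea(c),cv2.minAreaRect(c.astype(np.float32)))
rep()
```

```text
t47.3 w25.7mm gf25.0 F[-1.3  0.   1.7] Tq[-0.07  0.05 -0.  ] q6 -0.02
t48.3 w25.9mm gf25.0 F[ 0.2  0.8 -1.4] Tq[-0.12 -0.01 -0.04] q6 -0.02
guard False
t51.5 w25.9mm gf25.0 F[-0.1  0.8 -0.3] Tq[-0.09  0.08  0.01] q6 -0.70
True
top [([0.507, -0.097, 0.015], 0.86), ([0.295, -0.38, 0.018], 0.57), ([0.439, -0.313, 0.021], 0.57), ([0.615, -0.13, 0.015], 0.55)]
263.5 ((301.60198974609375, 228.41981506347656), (28.30162811279297, 10.768858909606934), 20.85445785522461)
scene [([0.507, -0.09, 0.016], 0.77), ([0.62, -0.123, 0.018], 0.61), ([0.292, -0.376, 0.017], 0.6)]
t56.2 w42.9mm gf0.0 F[ 0.1 -0.5 -0.2] Tq[-0.06  0.01  0.02] q6 0.42
```

View pics/top3.png

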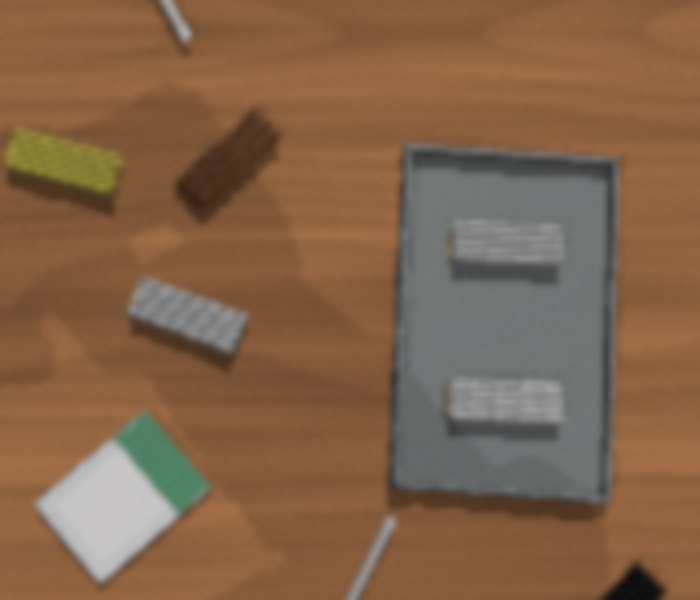

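Both finished drives lie in the tray, at crop (507,242) and (505,400). The waiting silver drive is at crop (188,317) and hasn't moved. I'll pick it and lay it in the jig.

Run:
```python
from h import *
if pick((.5045,-.0935),0,-.375): print(place(loc(JIG,(-.058,-.0475,0))[0][:2],.012,JIG[2]))
at([.42,-.02,.35],0)
for n in ("top","scene"):
    f=manip.grab_frame(n); im=f["image"][:,:,::-1]; cv2.imwrite(f"pics/{n}4.png",cv2.resize(im[150:260,145:335] if n=="top" else im[180:330,220:420],None,fx=4,fy=4,interpolation=cv2.INTER_CUBIC))
    print(n,[(np.round(d["location"],3).tolist(),round(d["confidence"],2)) for d in manip.boxes_of(f,"new1")])
```

```text
t60.1 w25.5mm gf25.0 F[-0.2 -0.   1.9] Tq[-0.07  0.12  0.03] q6 0.06
t61.1 w25.4mm gf25.0 F[-0.2  0.4  0.5] Tq[-0.08  0.06  0.05] q6 0.06
guard False
t63.5 w25.5mm gf25.0 F[-0.9 -0.6 -0.6] Tq[-0.11  0.05 -0.  ] q6 -0.02
True
top [([0.295, -0.38, 0.018], 0.73), ([0.615, -0.132, 0.017], 0.72), ([0.525, 0.14, 0.026], 0.55)]
scene [([0.535, 0.139, 0.032], 0.95), ([0.62, -0.124, 0.019], 0.88), ([0.815, -0.034, 0.025], 0.61), ([0.298, -0.377, 0.017], 0.49)]
```

View pics/scene4.png

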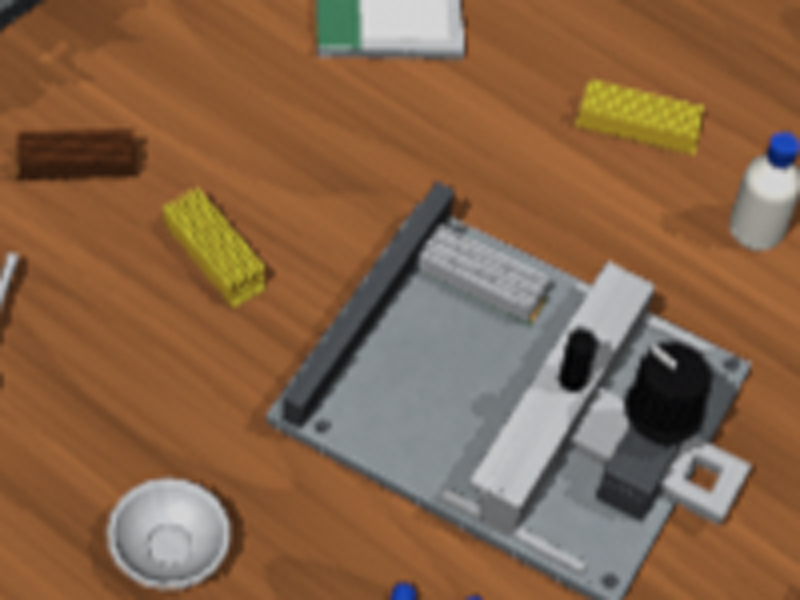

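The drive lies flat and lengthwise between the jaws, at crop (485,272). Next I'll shut the jaw.

Run:
```python
from h import *
a0=JIG[2]; P=loc(JIG,(0,.035,.078))[0]
at(P+[0,0,.09],a0); manip.gripper_to(.45); print(lin(P,v=.08,guard=6)); manip.gripper_to(0,force=25); rep()
Q=loc(JIG,(0,.0015,.078))[0]
print(lin(Q,v=.05,guard=30)); manip.dwell(.2); rep(); p=manip.state()["position"]-Q; print((p).round(4))
manip.gripper_to(.5); lin(Q+[0,0,.1])
at([.42,-.02,.35],0)
for n in ("top","scene"):
    f=manip.grab_frame(n); im=f["image"][:,:,::-1]; cv2.imwrite(f"pics/{n}5.png",cv2.resize(im[150:260,145:335] if n=="top" else im[180:330,220:420],None,fx=4,fy=4,interpolation=cv2.INTER_CUBIC))
```

```text
False
t69.6 w17.6mm gf25.0 F[-1.5  1.   2.3] Tq[-0.15  0.4  -0.02] q6 0.12
False
t70.7 w18.0mm gf25.0 F[-5.9 12.2  5.8] Tq[1.98 1.06 0.01] q6 0.07
[-0.0005  0.0011  0.0589]
```

View pics/scene5.png

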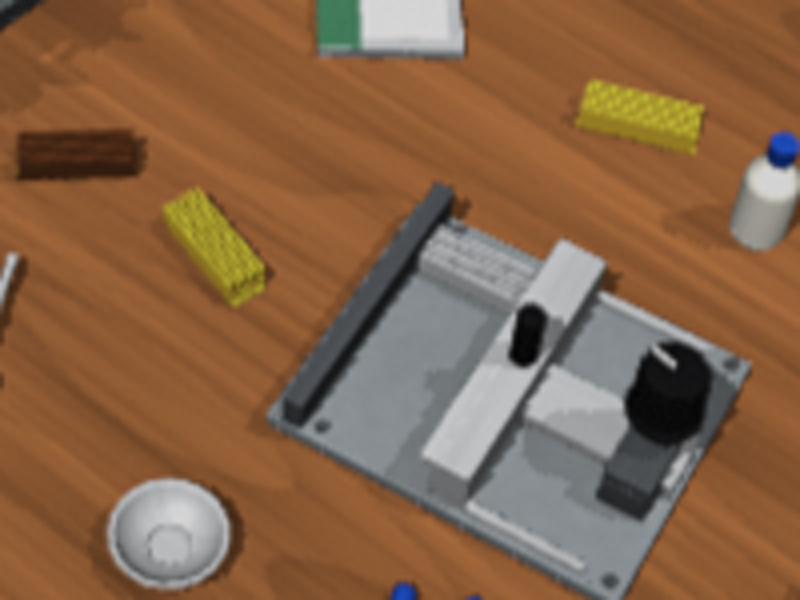

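The jaw is shut and in the same image position as at the start, with the drive under its lip. I'll screw the knob down.

```bash
sed -i 's/\.00255\*th\]/.00255*np.clip(th,-4.4,4.4)]/; s/G+\.00255\*th/G+.00255*np.clip(th,-4.4,4.4)/' h.py; grep -n clip h.py
python3 - <<'E'
from h import *
K=loc(JIG,(0,.09,.0932))[0]
manip.gripper_to(.9); at(K+[0,0,.07],2.7); rep(); print(lin(K,v=.08,guard=8))
manip.gripper_to(.2,force=30); manip.dwell(.2); rep()
turn(K,2.7,-4.8); rep()
manip.gripper_to(.9); lin(K+[0,0,.06])
at([.42,-.02,.35],0)
for n in ("top","scene"):
    f=manip.grab_frame(n); im=f["image"][:,:,::-1]; cv2.imwrite(f"pics/{n}6.png",cv2.resize(im[180:230,145:215] if n=="top" else im[235:325,330:420],None,fx=8 if n=="top" else 6,fy=8 if n=="top" else 6,interpolation=cv2.INTER_CUBIC))
E
```

```text
27:        th=da*i/n; q=manip.solve_ik(K+[0,0,G+.00255*np.clip(th,-4.4,4.4)],R(a+th)); 
t76.2 w85.6mm gf0.0 F[-0.2 -0.1 -0.8] Tq[0.05 0.07 0.03] q6 -2.34
False
t78.2 w37.8mm gf30.0 F[ 1.6 -1.5  0.7] Tq[-0.03 -0.08 -0.02] q6 -2.34
[(-0.2, np.float64(-0.06), np.float64(0.7), 37.9), (-0.4, np.float64(-0.07), np.float64(-0.7), 37.2), (-0.6, np.float64(0.02), np.float64(-0.1), 37.5), (-0.8, np.float64(-0.02), np.float64(-0.6), 37.9), (-1.0, np.float64(-0.09), np.float64(0.2), 37.3), (-1.2, np.float64(-0.07), np.float64(-0.9), 37.5), (-1.4, np.float64(-0.06), np.float64(0.3), 37.2), (-1.6, np.float64(-0.02), np.float64(-0.2), 37.6), (-1.8, np.float64(-0.1), np.float64(-0.6), 37.8), (-2.0, np.float64(-0.0), np.float64(-0.2), 37.8), (-2.2, np.float64(-0.02), np.float64(-0.5), 37.5), (-2.4, np.float64(0.0), np.float64(-1.1), 37.4), (-2.6, np.float64(-0.1), np.float64(-0.6), 37.5), (-2.8, np.float64(-0.08), np.float64(-0.6), 37.4), (-3.0, np.float64(-0.01), np.float64(-0.7), 37.6), (-3.2, np.float64(-0.06), np.float64(0.4), 37.1), (-3.4, np.float64(-0.03), np.float64(0.9), 37.8), (-3.6, np.float64(-0.01), np.float64(1.5), 37.6), (-3.8, np.float64(-0.09), np.float64(1.3), 37.3), (-4.0, np.float64(-0.07), np.float64(1.0), 37.8), (-4.2, np.float64(-0.06), np.float64(1.1), 37.5), (-4.4, np.float64(-0.08), np.float64(1.3), 37.4), (-4.6, np.float64(-0.06), np.float64(2.3), 37.6), (-4.8, np.float64(-0.03), np.float64(4.4), 37.6)]
t85.6 w37.6mm gf30.0 F[-2.5 -2.7  4.4] Tq[-0.34  0.73 -0.03] q6 2.45
```

View pics/scene6.png

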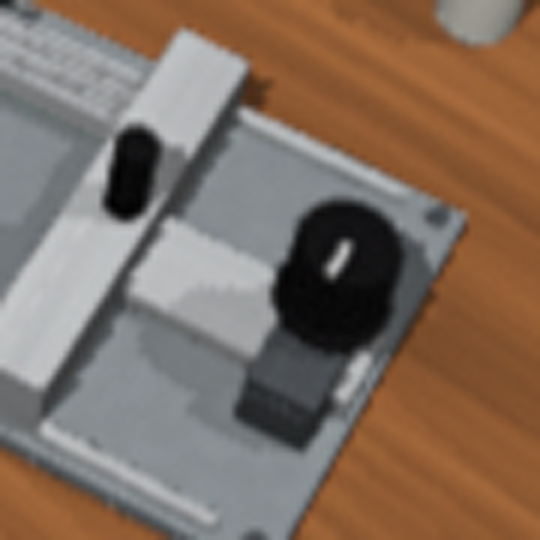

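View pics/top6.png

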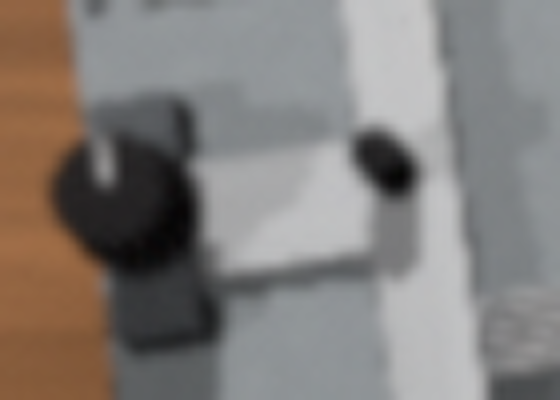

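The line points along jig +x in both views. To be sure the knob is fully down, I'll regrip it and tighten a little more, watching the torque.

Run:
```python
from h import *
K=loc(JIG,(0,.09,.082))[0]
manip.gripper_to(.9); at(K+[0,0,.07],-.9); print(lin(K,v=.08,guard=8))
manip.gripper_to(.2,force=40); manip.dwell(.2); rep()
for a in np.arange(-1.0,-1.75,-.1):
    manip.goto_joints(manip.solve_ik(K+[0,0,G],R(a))); manip.dwell(.1); rep()
manip.gripper_to(.9); lin(K+[0,0,.07])
at([.42,.5,.35],0)
f=manip.grab_frame("top"); t=f["image"][:,:,::-1]; s=manip.grab_frame("scene")["image"][:,:,::-1]
r=lambda i,k:cv2.resize(i,(400,400),interpolation=cv2.INTER_CUBIC)
cv2.imwrite("pics/fin_knob.png",np.hstack([r(t[185:225,145:185],8),r(s[255:305,365:415],8)]))
cv2.imwrite("pics/fin.png",cv2.resize(t[95:345,140:470],None,fx=2.3,fy=2.3)); rep()
```

```text
False
t93.3 w37.3mm gf40.0 F[ 1.2 -1.5  0.9] Tq[-0.49 -0.11  0.05] q6 1.26
t93.6 w37.5mm gf40.0 F[ 3.  -2.5  0.5] Tq[-0.72 -0.65  0.44] q6 1.36
t94.0 w37.3mm gf40.0 F[ 4.  -2.5 -0.5] Tq[-0.61 -0.65 -0.04] q6 1.46
t94.3 w37.5mm gf40.0 F[ 4.2 -4.6  1.8] Tq[-0.83 -0.57  0.46] q6 1.56
t94.7 w37.4mm gf40.0 F[ 1.3 -4.4  3.6] Tq[-1.04 -0.15  0.09] q6 1.66
t95.0 w37.6mm gf40.0 F[ 1.3 -4.9  4. ] Tq[-1.15 -0.1   0.08] q6 1.75
t95.4 w37.6mm gf40.0 F[ 0.  -4.9  3.8] Tq[-1.09  0.11  0.3 ] q6 1.85
t95.7 w37.5mm gf40.0 F[ 2.1 -4.8  5.2] Tq[-1.11 -0.09  0.38] q6 1.95
t96.1 w37.5mm gf40.0 F[ 0.1 -5.5  5.2] Tq[-1.11  0.21  0.17] q6 2.05
t99.0 w85.4mm gf0.0 F[-0.2 -1.7  0.1] Tq[-0.06  0.05 -0.01] q6 0.77
```

View pics/fin_knob.png

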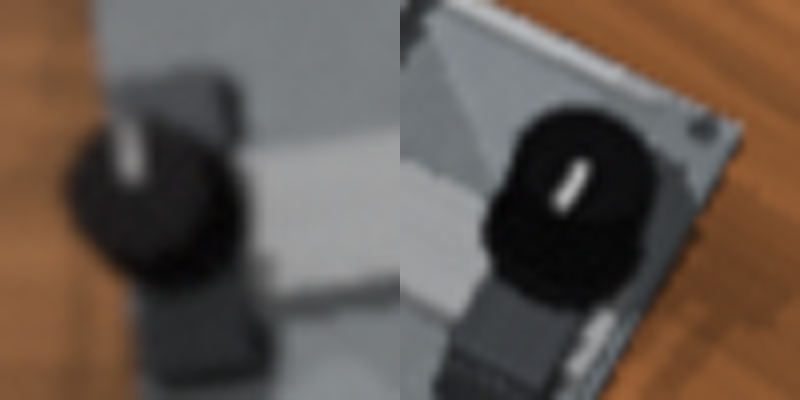

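View pics/fin.png

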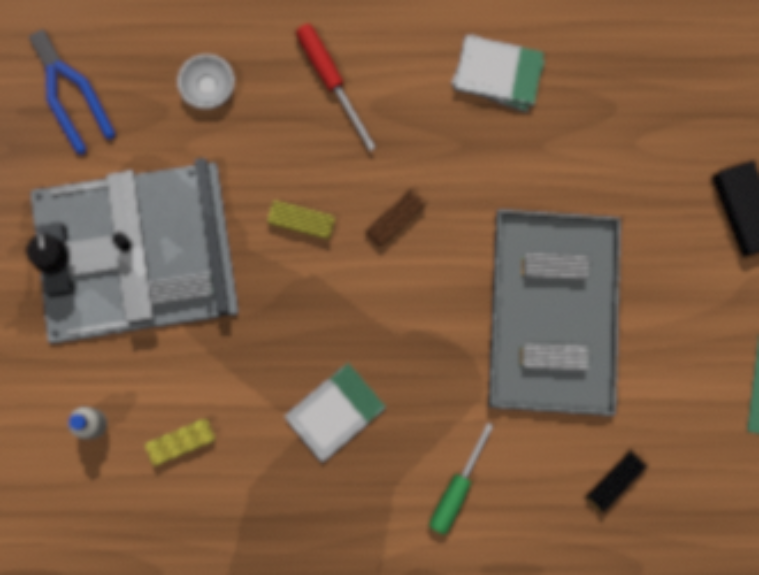

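The knob is against its bottom stop: torque jumped to 0.46 N m, the grip slipped, and the line stayed on jig +x. Two drives are in the tray at (555,265) and (555,355). The new one is clamped at (180,285), and everything else is where it was.

```bash
python3 -c "
from bench import manip
print(manip.job_done())"
```

```text
the job is handed in; nothing more can be done
None
```

The job is handed in: the two finished drives are in the grey tray, the one waiting drive is clamped in the jig with the jaw shut and the lock knob fully down, and nothing else on the bench was moved.

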